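# Build up the tube-disc stack on the bench mixer's spindle

## Task

Fit the loose parts onto the upright spindle of the small bench mixer in this order: first the plain spacer sleeve, then the flat tube disc that stands on edge in the slotted rack, then the flanged bushing with its flange down. Each part must be threaded over the spindle and sit fully home, level on the one below; let go of the stack at the end.

Things in the scene. Friction and masses are not known exactly. Their poses are not given: they have to be found in the camera images.
- spindle_foot (a point): foot of the mixer's spindle, on its axis, 40 mm above the bench; z up along it. Mixer: fixed white box 110 x 90 mm, top 36 mm high, with a dark steel shoulder (36 mm across, 4 mm high) in the middle, whose top is at this point. The steel spindle is 12 mm thick and straight for 46 mm above this point, then tapers over 12 mm to a 5 mm nose: tip 58 mm above this point.
- spacer_center (a point): the spacer: a plain aluminium sleeve, 26 mm outside, 17 mm bore, 24 mm tall, standing upright on the bench. The point is its centre (half-way up, in the bore); z along the bore.
- disc_center (a point): tube disc: flat aluminium disc, 56 mm across, 10 mm thick, 17 mm hole in the middle and a ring of six small dark tube holes; both faces alike. The point is its centre, z its axis through the hole (level at the start: it stands on edge in the rack's middle slot, centre 34 mm and top 62 mm above the bench).
- bushing_center (a point): the flanged bushing: an aluminium bush 22 mm tall with a 17 mm bore; its lowest 6 mm are a flange 40 mm across, the rest a hub 26 mm across. It stands upright on the bench, flange down. The point is its centre, 11 mm above its underside; z points up from flange to hub.
- rack_slot (a point): middle of the floor of the rack's middle slot, 6 mm above the bench. Rack: fixed white block 76 x 76 mm, 26 mm high, with three parallel slots 11.6 mm wide and 20 mm deep, closed at the ends, 22 mm apart. Slots run along this point's y; its x is the disc's axis. The outer slots are empty.
- clear_spot (a point): a point on the bench top in the middle of a bare patch about 130 mm across, where a part may be laid down for taking it another way. Nothing marks it. The disc laid down here on its rim, leaning more than about 15 degrees, falls flat when let go and stays put.
Not all that is in view belongs to the job. What is shaped like the part that bears spacer_center but pink is not meant.

How it is judged:
On the way, in this order (a step that is already met when the one before it is completed fails the run):
1. the spacer is on the spindle, home on the shoulder (horizontal distance between spacer_center and spindle_foot below 0.006 m and z of spacer_center in the frame of spindle_foot below 0.016 m and angle between the z axis of spacer_center and the z axis of spindle_foot, either way round below 0.12 rad), for 0.2 s.
2. the disc is on the spindle, home on the spacer (horizontal distance between disc_center and spindle_foot below 0.006 m and z of disc_center in the frame of spindle_foot between 0.025 and 0.033 m and angle between the z axis of disc_center and the z axis of spindle_foot, either way round below 0.12 rad), for 0.2 s.
At the end, for the whole second after the job is handed in: spacer, disc and bushing are all on the spindle in that order from the bottom, each centre within 6 mm of the spindle's axis and within 4 mm of its seated height (12, 29 and 45 mm above the spindle's foot), level within 0.12 rad, the bushing flange down, and released (all of step 1 and all of step 2 and horizontal distance between bushing_center and spindle_foot below 0.006 m and z of bushing_center in the frame of spindle_foot between 0.041 and 0.049 m and angle between bushing_center's own z axis and vertical below 0.12 rad); the robot touches nothing.
It also fails if it takes over 66 s, if anything falls off the work surface, if the arm or the gripper's body presses on something with over 40 N, if the wrist force passes 120 N, or if a joint passes its speed limit or range.

## Robot

A 6-joint arm with a two-finger parallel gripper is mounted at the origin on a cart in front of the work surface, level with it; the furniture and walls round the work are solid. World frame = base frame: x ahead of the robot, y to its left, z up, the work surface at z = 0. Lengths are in m, angles in rad, forces in N, time in s.
With the tool pointing down it reaches from about 0.25 to 0.725 m from the base axis. Payload 4 kg.
Tool frame: the origin (TCP) lies on the mounting face of the last link; the fingertips stand 173 mm ahead of it and the grasp point (between the pads) lies 155 mm ahead of it (arm.grip_point_offset is the distance from the TCP to the grasp point, in m); z points along the fingers, y is the line along which they close (so a half turn about z gives the same grasp; the last joint's range is limited). The gripper opens to 85 mm and grips with 20 to 120 N. Pads are 22 mm wide; open, the fingers measure 114 mm over their backs; the gripper's body (76 mm by 85 mm) begins 54 mm behind the grasp point. The pads swing forward as they close: fully open they stand 13 mm farther back than shut.
Start: joints at [1.266, 0.241, 0.005, 1.335, 0, 1.571], TCP at [0.15, 0.477, 0.405] pointing down, gripper open.
Joint ranges: [-2.72, 2.72], [-1.05, 1.87], [-1.09, 1.28], [-1.99, 2.15], [-1.42, 1.44], [-3.14, 3.14]. Speed limits (rad/s): [2.79, 2.79, 3.14, 3.14, 3.14, 3.14].

## Interface

Orientations are given as a unit quaternion [w, x, y, z].
In Python, from station import arm, optics, order gives the robot as it stands. The module is installed in compiled form; this text tells all that it offers.
- The arm moves only by the tool drive_tool, never from a script. Its argument "motion" is a list of rows, each an object of numbers: "jaw": the finger opening in mm, from 0 to 85.4; "x", "y", "z": the shift along the tool's x, y, z in units of 40 mm (1.0 is 40 mm); "wx", "wy", "wz": the turn, a rotation vector about the tool's x, y, z in degrees. In form: [{"jaw": .., "x": .., "y": .., "z": .., "wx": .., "wy": .., "wz": ..}, ...]. A call has exactly 5 rows; each row is the pose to reach, as a shift and turn from the pose commanded when the call began, along the tool's axes at that moment; what a row does not reach only later rows make up. A row lasts 1/10 s, in which the tool goes at most 50 mm and 8.59 degrees, less where a joint would pass 70% of its speed; a pose out of reach is approached as far as the arm can. A call with a gripper value outside its range is refused whole. The fingers move at their own pace and stop on an object; the grip force is fixed at half the most. Time passes only in rows, so rows that repeat a pose let the fingers close, or fill a call up. It gives the time, the measured TCP pose, the force, the opening and the grip force at its end, in the units of the state.
- arm.sense(): the state, without advancing time (a new reading comes with each control period).
- optics.snapshot(name): name is "scene" or "top"; returns a dict with "img" (400x640x3 uint8, red, green, blue), "intrinsics" (3x3 intrinsics, pixels), "extrinsics" (4x4, takes a point from camera to world coordinates). Camera axes: x right, y down, z forward; pixel columns grow to the right and rows downward; lengths in m; the calibration is good to about 2 mm. A picture is of the moment at which its call begins. There is no depth.
- order.close_job(): hands the job in; it is judged then, once.
The state is a dict: "clock": time; "joint_positions": joint angles; "qvel": joint speeds; "joint_torque": joint torques, N m; "position": TCP position; "ee_rot": TCP orientation; "contact_force": force on the tool from outside, world axes, zero at the start; "torque": the same for the moment, N m; "opening": finger opening in m; "grasp_force": force on a finger pad.
Only numpy, scipy, OpenCV 4.12 (cv2) and the standard library are available. Lean on these libraries where they do the work, as an engineer would, in place of code of your own. Each camera call takes 0.05 s, during which the arm holds its last target. There are 200 camera calls.

## Working session

There is one attempt and no reset: what is moved stays moved. The work goes in short steps, Python scripts to look and compute and a tool call to move; the robot and the scene stay as the last step left them, time stands still between calls to the robot, and variables do not carry over. Pictures are saved under pics/ and viewed, at most 10 in all, crops included, and the job is handed in when it is done.

Besides the shell and the picture viewer there is one more tool, called after "Call:" as name(argument=value, ...) on one line, values as JSON. drive_tool: Moves the arm, as the interface text tells. Its arguments: {"type":"object","properties":{"motion":{"type":"array","items":{"type":"object","properties":{"jaw":{"type":"number"},"x":{"type":"number"},"y":{"type":"number"},"z":{"type":"number"},"wx":{"type":"number"},"wy":{"type":"number"},"wz":{"type":"number"}}}}},"required":["motion"]}

```bash
mkdir -p pics; cat > h.py <<'E'
import numpy as np, cv2
from station import arm, optics, order
def snap(n,f=None):
    s=optics.snapshot(n)
    if f: cv2.imwrite('pics/'+f,s['img'][:,:,::-1])
    return s
def ray(s,u,v,z):
    K=np.array(s['intrinsics']);T=np.array(s['extrinsics'])
    d=T[:3,:3]@np.linalg.inv(K)@[u,v,1]; o=T[:3,3]
    return o+d*(z-o[2])/d[2]
def proj(s,p):
    K=np.array(s['intrinsics']);T=np.array(s['extrinsics'])
    c=K@(T[:3,:3].T@(np.array(p)-T[:3,3])); return c[:2]/c[2]
E
python3 - <<'E'
from h import *
a=snap('scene','s.png');b=snap('top','t.png')
cv2.imwrite('pics/both.png',cv2.resize(np.vstack([a['img'],b['img']])[:,:,::-1],(480,600)))
for s in(a,b):print(np.round(s['extrinsics'],3),np.round(s['intrinsics'],0))
print(arm.sense(), arm.grip_point_offset)
E
```

```text
[[ 0.839 -0.227  0.495 -0.004]
 [-0.544 -0.334  0.77  -0.674]
 [-0.01  -0.915 -0.403  0.473]
 [ 0.     0.     0.     1.   ]] [[491.   0. 326.]
 [  0. 491. 195.]
 [  0.   0.   1.]]
[[-0.02  -0.99   0.14   0.367]
 [-1.     0.021  0.007  0.098]
 [-0.01  -0.14  -0.99   0.982]
 [ 0.     0.     0.     1.   ]] [[457.   0. 333.]
 [  0. 457. 204.]
 [  0.   0.   1.]]
{'clock': 0.1, 'joint_positions': array([ 1.26601808e+00,  2.41341596e-01,  3.83045143e-03,  1.33520620e+00,
       -6.81882092e-06,  1.57082811e+00]), 'qvel': array([ 0.00117158, -0.00103248,  0.00353495, -0.0015199 ,  0.00117445,
        0.00173983]), 'joint_torque': array([-4.90019477e-05, -3.73138154e+01,  2.53009343e+01,  1.08887174e-02,
       -2.39807952e-05,  4.34769788e-06]), 'position': array([0.14996691, 0.47671884, 0.40388881]), 'ee_rot': array([-1.42419937e-04,  1.51815638e-01,  9.88408362e-01, -9.49895501e-04]), 'contact_force': array([-0.62493885, -0.37331415,  0.25204962]), 'torque': array([-0.00691106,  0.01815094,  0.01655757]), 'grasp_force': 0.0, 'opening': 0.08532015505700226} 0.1547
```

View pics/t.png

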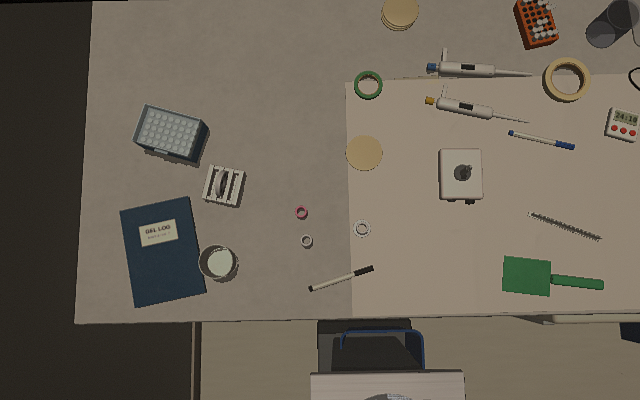

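View pics/s.png

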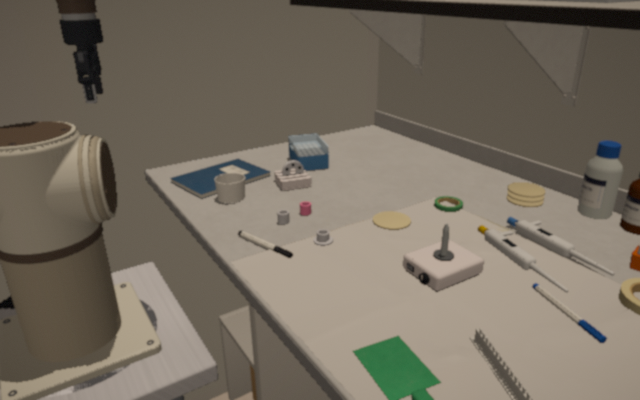

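The top view shows the mixer at (461,174), the rack with the disc at (223,186), a grey ring at (307,241), a pink ring at (301,212) and the bushing at (362,229). In the scene view they are at (443,260), (293,175), (284,217), (305,209) and (323,237). 

Spacer candidates in the top view are grey (307,241) and pink (301,212). Grey fits, since the aluminium one is meant and pink is excluded. I'll confirm this in an enlarged crop.

```bash
python3 - <<'E'
from h import *
t=cv2.imread('pics/t.png');s=cv2.imread('pics/s.png')
def c(im,u,v,w=25,k=8,n=True):
    r=cv2.resize(im[v-w:v+w,u-w:u+w],(400,300) if 0 else (266,266),interpolation=cv2.INTER_CUBIC)
    return cv2.convertScaleAbs(r,alpha=1.5)
o=np.vstack([np.hstack([c(t,305,228),c(t,362,229),c(t,223,186)]),np.hstack([c(t,461,174),c(s,445,250,38),c(s,305,215,25)])])
cv2.imwrite('pics/c1.png',o); print(o.shape)
E
```

```text
(532, 798, 3)
```

View pics/c1.png

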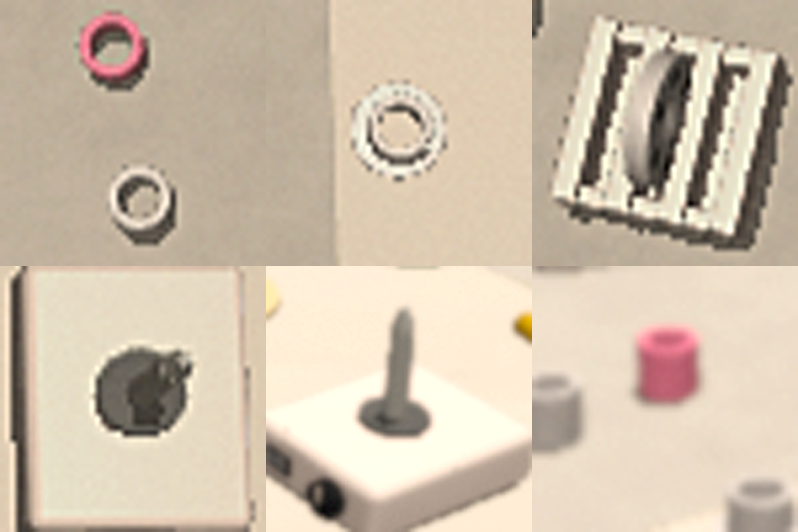

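The crops confirm it: the pink one is the decoy, and the grey sleeve is at top (306,240). The spindle shoulder is at about (462.5,172.6), the bushing at (362,228), and the disc stands in the middle slot, leaning slightly in the view.

```bash
python3 - <<'E'
from h import *
a=snap('scene');t=snap('top')
g=lambda s:cv2.cvtColor(s['img'],cv2.COLOR_RGB2GRAY).astype(int)
def blob(s,u,v,w,f,hull=True):
    m=np.zeros((400,640),np.uint8); sub=s['img'][v-w:v+w,u-w:u+w].astype(int)
    m[v-w:v+w,u-w:u+w]=f(sub)*255
    cs,_=cv2.findContours(m,cv2.RETR_EXTERNAL,cv2.CHAIN_APPROX_NONE)
    c=max(cs,key=lambda c:cv2.contourArea(c)); h=cv2.convexHull(c)
    return cv2.minAreaRect(h),cv2.fitEllipse(h) if len(h)>4 else None
sp=blob(t,307,241,12,lambda i:i.min(2)>118)
print('spacer',sp, ray(t,*sp[1][0],.024))
bu=blob(t,362,229,14,lambda i:i.min(2)>150)
print('bush',bu, ray(t,*bu[1][0],.006))
sh=blob(t,461,172,14,lambda i:i.max(2)<120)
print('shoulder',sh, ray(t,*sh[1][0],.04),ray(t,462.5,172.6,.04),'tip',ray(t,470,166.7,.098))
mx=blob(t,461,174,32,lambda i:i.min(2)>145)
print('mixer',mx[0],ray(t,*mx[0][0],.036))
rk=blob(t,223,186,28,lambda i:i.min(2)>125)
print('rack',rk[0],ray(t,*rk[0][0],.026))
b=cv2.boxPoints(rk[0]);print([np.round(ray(t,*p,.026)[:2],3) for p in b])
# scene view checks: tip of spindle and others
for n,p in dict(sp=ray(t,*sp[1][0],.024),bu=ray(t,*bu[1][0],.022),foot=ray(t,462.5,172.6,.04),tip=np.r_[ray(t,462.5,172.6,.04)[:2],.098],rk=ray(t,*rk[0][0],.026)).items(): print(n,proj(a,p).round(1))
E
```

```text
spacer (((305.6000061035156, 239.7000274658203), (10.733125686645508, 10.28591251373291), 63.43495178222656), ((305.7506103515625, 239.49124145507812), (10.916616439819336, 11.015267372131348), 12.731030464172363)) [0.42760333 0.16223931 0.024     ]Traceback (most recent call last):
  File "<stdin>", line 13, in <module>
TypeError: 'NoneType' object is not subscriptable
```

```bash
python3 - <<'E'
from h import *
a=snap('scene');t=snap('top')
def blob(s,u,v,w,f):
    m=np.zeros((400,640),np.uint8); sub=s['img'][v-w:v+w,u-w:u+w].astype(int)
    m[v-w:v+w,u-w:u+w]=f(sub)*255
    cs,_=cv2.findContours(m,cv2.RETR_EXTERNAL,cv2.CHAIN_APPROX_NONE)
    h=cv2.convexHull(max(cs,key=cv2.contourArea))
    return cv2.minAreaRect(h),cv2.minEnclosingCircle(h)
i=t['img'].astype(int); print('bench',i[212,375],'flange',i[228,352:372].tolist())
bu=blob(t,362,229,14,lambda i:(i[...,0]-i[...,2])<14)
sh=blob(t,461,172,14,lambda i:i.max(2)<120)
mx=blob(t,461,174,32,lambda i:(i.min(2)>130)&((i[...,0]-i[...,2])<18))
rk=blob(t,223,186,28,lambda i:i.min(2)>125)
for n,r,z in(('bu',bu,.006),('sh',sh,.04),('mx',mx,.036),('rk',rk,.026)):
    print(n,np.round(r[0][0],1),np.round(r[0][1],1),round(r[0][2],1),np.round(r[1][0],1),round(r[1][1],1),ray(t,*r[0][0],z).round(4),ray(t,*r[1][0],z).round(4))
print([np.round(ray(t,*p,.026)[:2],4) for p in cv2.boxPoints(rk[0])])
print('sh hand',ray(t,462.5,172.6,.04),'tip',ray(t,470,166.7,.098))
f=ray(t,462.5,172.6,.04)
for n,p in dict(sp=[.4276,.1622,.024],bu=np.r_[ray(t,361.8,228.3,.006)[:2],.022],foot=f,tip=np.r_[f[:2],.098],rk=ray(t,*rk[0][0],.026)).items(): print(n,np.round(p,4),proj(a,p).round(1))
E
```

```text
bench [150 137 120] flange [[147, 132, 114], [156, 155, 142], [157, 154, 143], [162, 159, 147], [83, 75, 69], [158, 147, 135], [153, 139, 122], [151, 137, 119], [151, 138, 121], [151, 137, 120], [148, 136, 119], [149, 134, 118], [152, 139, 121], [154, 141, 122], [113, 106, 96], [151, 140, 130], [123, 122, 111], [158, 154, 141], [153, 143, 132], [150, 136, 119]]
bu [361.  232.3] [11.4  3.8] 15.3 [361.5 230.5] 5.7 [0.4416 0.0451 0.006 ] [0.4455 0.0439 0.006 ]
sh [462.5 172. ] [16. 17.] 90.0 [462.5 171.5] 9.9 [ 0.5612 -0.1695  0.04  ] [ 0.5622 -0.1696  0.04  ]
mx [448. 195.] [0. 0.] 0.0 [448. 195.] 0.0 [ 0.5136 -0.1375  0.036 ] [ 0.5136 -0.1375  0.036 ]
rk [217.4 183.1] [24.  34.9] 14.0 [217.5 183. ] 20.9 [0.5516 0.3493 0.026 ] [0.5518 0.349  0.026 ]
[array([0.522 , 0.3826]), array([0.5953, 0.3659]), array([0.5814, 0.3157]), array([0.5084, 0.3329])]
sh hand [ 0.55986853 -0.16944595  0.04      ] tip [ 0.55948477 -0.16842674  0.098     ]
sp [0.4276 0.1622 0.024 ] [284.1 211. ]
bu [0.4502 0.0431 0.022 ] [323.5 231. ]
foot [ 0.5599 -0.1694  0.04  ] [444.2 253.3]
tip [ 0.5599 -0.1694  0.098 ] [447.2 223.1]
rk [0.5516 0.3493 0.026 ] [291.8 171.9]
```

```bash
cat >> h.py <<'E'
from scipy.spatial.transform import Rotation as R
def pose():
    s=arm.sense(); q=s['ee_rot']; return np.array(s['position']),R.from_quat([q[1],q[2],q[3],q[0]])
def down(yaw): # tool y at yaw (deg) in the bench plane, tool z down
    c,s=np.cos(np.radians(yaw)),np.sin(np.radians(yaw))
    return R.from_matrix(np.array([[-s,c,0],[c,s,0],[0,0,-1]]).T)
def plan(grip,rot,off=.1547):
    "shift (units) and turn (deg) to put the grasp point at grip with tool rotation rot"
    p,r=pose(); t=np.array(grip)-rot.apply([0,0,off])
    d=r.inv().apply(t-p)/.04; w=(r.inv()*rot).as_rotvec(degrees=True)
    print('shift',d.round(3),'turn',w.round(2),'TCP',t.round(4)); return t
E
python3 - <<'E'
from h import *
p,r=pose();print(r.as_matrix().round(3))
Y=np.degrees(np.arctan2(r.as_matrix()[1,1],r.as_matrix()[0,1]));print('yaw',Y)
plan([.4276,.1622,.10],down(72.5)); plan([.4276,.1622,.021],down(72.5))
a=snap('scene');t=snap('top')
rc=ray(t,223.6,184.6,.026);print('rack',rc,'bench spot',ray(t,286,152,0))
i=a['img'][150:195,268:318,::-1];cv2.imwrite('pics/rk.png',cv2.convertScaleAbs(cv2.resize(i,(750,590),interpolation=cv2.INTER_CUBIC),alpha=1.4))
print(proj(a,np.r_[rc[:2],.062]),proj(a,np.r_[rc[:2],.034]))
E
```

```text
[[-0.954  0.3   -0.   ]
 [ 0.3    0.954 -0.001]
 [-0.    -0.001 -1.   ]]
yaw 72.53613619502939
shift [-8.98  -5.42   3.746] turn [-0.04  0.    0.04] TCP [0.4276 0.1622 0.2547]
shift [-8.98  -5.418  5.721] turn [-0.04  0.    0.04] TCP [0.4276 0.1622 0.1757]
rack [0.54800956 0.33589228 0.026     ] bench spot [0.62311073 0.20517638 0.        ]
[292.66167715 160.19185186] [293.07449493 170.75933432]
```

View pics/rk.png

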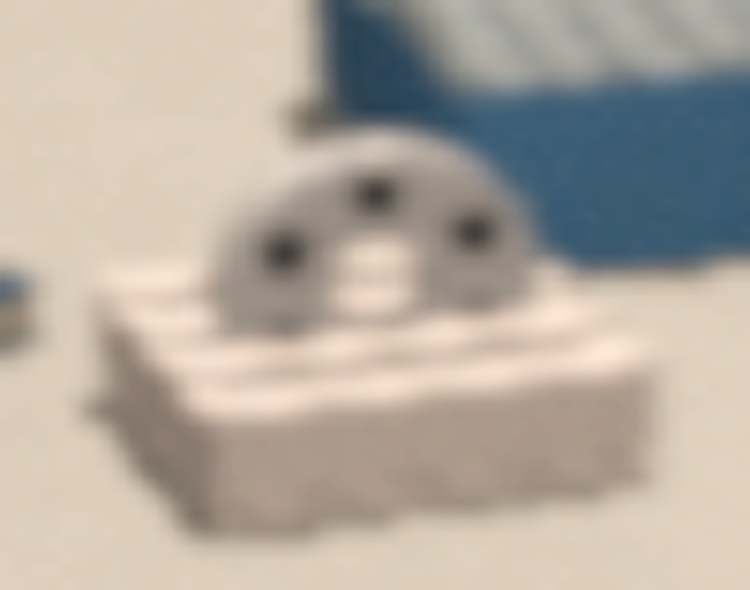

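The rack crop shows the disc standing in the middle slot, its top at about (293.7,159.5) in the scene view. The prediction was (292.7,160.2), so the rack estimate holds. Moving now to a point above the spacer.

Call:
drive_tool(motion=[{"jaw": 85,"x": -0.9,"y": -0.55,"z": 0.3},{"jaw": 70,"x": -1.8,"y": -1.1,"z": 0.6},{"jaw": 60,"x": -2.7,"y": -1.6,"z": 0.9},{"jaw": 60,"x": -3.6,"y": -2.2,"z": 1.2},{"jaw": 60,"x": -4.5,"y": -2.7,"z": 1.5}])

```text
invalid input at $.motion[0]: expected keys jaw, x, y, z, wx, wy, wz
```

Call:
drive_tool(motion=[{"jaw": 60,"x": -0.9,"y": -0.55,"z": 0.4},{"jaw": 60,"x": -1.8,"y": -1.1,"z": 0.8},{"jaw": 60,"x": -2.7,"y": -1.6,"z": 1.2},{"jaw": 60,"x": -3.6,"y": -2.2,"z": 1.6},{"jaw": 60,"x": -4.48,"y": -2.72,"z": 2.0}])

```text
invalid input at $.motion[0]: expected keys jaw, x, y, z, wx, wy, wz
```

Call:
drive_tool(motion=[{"jaw": 60},{"jaw": 60},{"jaw": 60},{"jaw": 60},{"jaw": 60}])

```text
invalid input at $.motion[0]: expected keys jaw, x, y, z, wx, wy, wz
```

```bash
python3 - <<'E'
from h import *
plan([.4276,.1622,.022],down(72.5))
a=snap('scene');i=a['img'][155:240,230:345,::-1];cv2.imwrite('pics/g1.png',cv2.convertScaleAbs(cv2.resize(i,None,fx=6,fy=6,interpolation=cv2.INTER_CUBIC),alpha=1.4))
E
```

```text
shift [-8.98  -5.421  5.698] turn [-0.02  0.    0.04] TCP [0.4276 0.1622 0.1767]
```

View pics/g1.png

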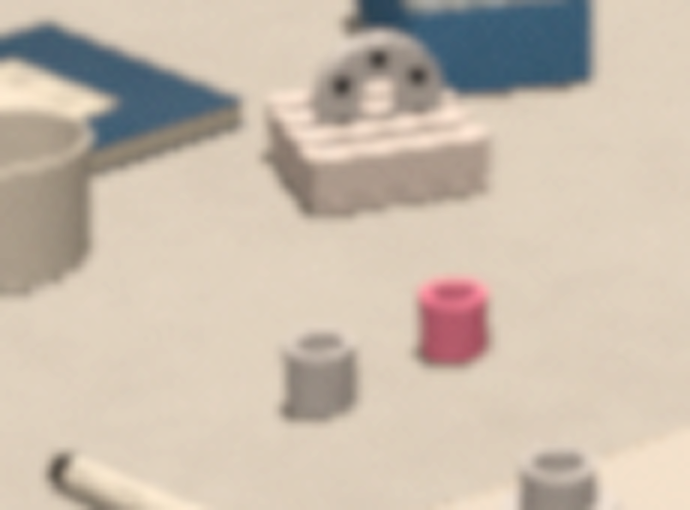

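All keys are required, so nothing has moved. The crop shows the grey sleeve's top rim at about (283.3,212) in the scene view, which agrees with the estimate.

Call:
drive_tool(motion=[{"jaw": 60,"x": -0.9,"y": -0.55,"z": 0.3,"wx": 0,"wy": 0,"wz": 0},{"jaw": 60,"x": -1.8,"y": -1.1,"z": 0.6,"wx": 0,"wy": 0,"wz": 0},{"jaw": 60,"x": -2.7,"y": -1.6,"z": 0.9,"wx": 0,"wy": 0,"wz": 0},{"jaw": 60,"x": -3.6,"y": -2.2,"z": 1.2,"wx": 0,"wy": 0,"wz": 0},{"jaw": 60,"x": -4.5,"y": -2.7,"z": 1.5,"wx": 0,"wy": 0,"wz": 0}])

```text
clock: 0.95
position: [0.29, 0.3184, 0.3445]
ee_rot: [0.0, 0.152, 0.988, 0.0]
contact_force: [0.0, 0.6, 0.2]
opening: 0.0598
grasp_force: 0.0
```

Call:
drive_tool(motion=[{"jaw": 60,"x": -0.9,"y": -0.55,"z": 0.4,"wx": 0,"wy": 0,"wz": 0},{"jaw": 60,"x": -1.8,"y": -1.1,"z": 0.8,"wx": 0,"wy": 0,"wz": 0},{"jaw": 60,"x": -2.7,"y": -1.6,"z": 1.2,"wx": 0,"wy": 0,"wz": 0},{"jaw": 60,"x": -3.6,"y": -2.2,"z": 1.6,"wx": 0,"wy": 0,"wz": 0},{"jaw": 60,"x": -4.48,"y": -2.72,"z": 2.0,"wx": 0,"wy": 0,"wz": 0}])

```text
clock: 1.45
position: [0.4286, 0.1607, 0.2644]
ee_rot: [0.0, 0.152, 0.988, 0.0]
contact_force: [0.8, 0.4, 0.3]
opening: 0.06
grasp_force: 0.0
```

```bash
python3 - <<'E'
from h import *
plan([.4276,.1622,.022],down(72.5));print(arm.sense())
E
```

```text
shift [0.036 0.027 2.191] turn [0.03 0.04 0.02] TCP [0.4276 0.1622 0.1767]
{'clock': 1.45, 'joint_positions': array([ 3.58740290e-01,  2.74112451e-01, -3.42249733e-01,  9.53659559e-01,
       -6.00829310e-06,  6.63890133e-01]), 'qvel': array([-0.85316868,  0.43264376,  0.11307541, -0.33579615,  0.00590223,
       -0.84349341]), 'joint_torque': array([  2.30530635, -37.32067466,  20.01895666,   0.76074243,
        -0.12069181,   0.66844443]), 'position': array([0.42857599, 0.16070031, 0.26435419]), 'ee_rot': array([3.39228166e-04, 1.51983632e-01, 9.88382935e-01, 1.86891694e-04]), 'contact_force': array([0.77135707, 0.37475448, 0.25611891]), 'torque': array([ 0.11686061, -0.00941909, -0.03447371]), 'grasp_force': 0.0, 'opening': 0.06002767790968048}
```

Call:
drive_tool(motion=[{"jaw": 60,"x": 0.05,"y": 0.03,"z": 0.7,"wx": 0,"wy": 0,"wz": 0},{"jaw": 60,"x": 0.05,"y": 0.03,"z": 1.4,"wx": 0,"wy": 0,"wz": 0},{"jaw": 60,"x": 0.05,"y": 0.03,"z": 1.9,"wx": 0,"wy": 0,"wz": 0},{"jaw": 50,"x": 0.05,"y": 0.03,"z": 2.2,"wx": 0,"wy": 0,"wz": 0},{"jaw": 40,"x": 0.05,"y": 0.03,"z": 2.2,"wx": 0,"wy": 0,"wz": 0}])

```text
clock: 1.95
position: [0.4252, 0.1636, 0.1751]
ee_rot: [-0.002, 0.152, 0.988, -0.001]
contact_force: [0.2, -1.1, 0.0]
opening: 0.04
grasp_force: 0.0
```

Call:
drive_tool(motion=[{"jaw": 20,"x": 0,"y": 0,"z": 0,"wx": 0,"wy": 0,"wz": 0},{"jaw": 10,"x": 0,"y": 0,"z": 0,"wx": 0,"wy": 0,"wz": 0},{"jaw": 10,"x": 0,"y": 0,"z": 0,"wx": 0,"wy": 0,"wz": 0},{"jaw": 10,"x": 0,"y": 0,"z": 0,"wx": 0,"wy": 0,"wz": 0},{"jaw": 10,"x": 0,"y": 0,"z": 0,"wx": 0,"wy": 0,"wz": 0}])

```text
clock: 2.45
position: [0.4263, 0.1642, 0.1773]
ee_rot: [0.001, 0.152, 0.988, 0.0]
contact_force: [-0.6, -0.6, 1.5]
opening: 0.0237
grasp_force: 59.0
```

Call:
drive_tool(motion=[{"jaw": 10,"x": 0,"y": 0,"z": -0.6,"wx": 0,"wy": 0,"wz": 0},{"jaw": 10,"x": 0,"y": 0,"z": -1.4,"wx": 0,"wy": 0,"wz": 0},{"jaw": 10,"x": 0,"y": 0,"z": -2.2,"wx": 0,"wy": 0,"wz": 0},{"jaw": 10,"x": 0,"y": 0,"z": -3.0,"wx": 0,"wy": 0,"wz": 0},{"jaw": 10,"x": 0,"y": 0,"z": -3.0,"wx": 0,"wy": 0,"wz": 0}])

```text
clock: 2.95
position: [0.4278, 0.1648, 0.3013]
ee_rot: [0.004, 0.152, 0.988, 0.002]
contact_force: [0.3, 1.5, -0.5]
opening: 0.0236
grasp_force: 58.9
```

```bash
python3 - <<'E'
from h import *
plan([.56,-.169,.145],down(72.5))
plan([.56,-.169,.062],down(72.5))
E
```

```text
shift [-5.656 -6.969  0.04 ] turn [0.34 0.43 0.04] TCP [ 0.56   -0.169   0.2997]
shift [-5.64  -6.981  2.115] turn [0.34 0.43 0.04] TCP [ 0.56   -0.169   0.2167]
```

Call:
drive_tool(motion=[{"jaw": 10,"x": -0.4,"y": -0.5,"z": 0,"wx": 0,"wy": 0,"wz": 0},{"jaw": 10,"x": -1.0,"y": -1.25,"z": 0,"wx": 0,"wy": 0,"wz": 0},{"jaw": 10,"x": -1.7,"y": -2.1,"z": 0,"wx": 0,"wy": 0,"wz": 0},{"jaw": 10,"x": -2.4,"y": -3.0,"z": 0,"wx": 0,"wy": 0,"wz": 0},{"jaw": 10,"x": -3.1,"y": -3.85,"z": 0,"wx": 0,"wy": 0,"wz": 0}])

```text
clock: 3.45
position: [0.4981, -0.0216, 0.296]
ee_rot: [-0.0, 0.152, 0.988, -0.0]
contact_force: [0.9, 0.9, -0.7]
opening: 0.0242
grasp_force: 58.9
```

Call:
drive_tool(motion=[{"jaw": 10,"x": -0.7,"y": -0.85,"z": 0,"wx": 0,"wy": 0,"wz": 0},{"jaw": 10,"x": -1.4,"y": -1.7,"z": 0,"wx": 0,"wy": 0,"wz": 0},{"jaw": 10,"x": -2.0,"y": -2.5,"z": 0,"wx": 0,"wy": 0,"wz": 0},{"jaw": 10,"x": -2.4,"y": -2.9,"z": 0,"wx": 0,"wy": 0,"wz": 0},{"jaw": 10,"x": -2.55,"y": -3.12,"z": 0,"wx": 0,"wy": 0,"wz": 0}])

```text
clock: 3.95
position: [0.5584, -0.1718, 0.2955]
ee_rot: [-0.0, 0.153, 0.988, -0.0]
contact_force: [0.5, 0.5, -0.5]
opening: 0.0236
grasp_force: 59.0
```

Call:
drive_tool(motion=[{"jaw": 10,"x": 0,"y": 0,"z": 0,"wx": 0,"wy": 0,"wz": 0},{"jaw": 10,"x": 0,"y": 0,"z": 0,"wx": 0,"wy": 0,"wz": 0},{"jaw": 10,"x": 0,"y": 0,"z": 0,"wx": 0,"wy": 0,"wz": 0},{"jaw": 10,"x": 0,"y": 0,"z": 0,"wx": 0,"wy": 0,"wz": 0},{"jaw": 10,"x": 0,"y": 0,"z": 0,"wx": 0,"wy": 0,"wz": 0}])

```text
clock: 4.45
position: [0.5579, -0.1687, 0.297]
ee_rot: [0.0, 0.151, 0.989, 0.0]
contact_force: [-0.1, -0.3, -0.3]
opening: 0.0236
grasp_force: 59.0
```

```bash
python3 - <<'E'
from h import *
plan([.56,-.169,.062],down(72.5))
a=snap('scene');t=snap('top')
k=lambda i:cv2.convertScaleAbs(cv2.resize(i[...,::-1],(400,400),interpolation=cv2.INTER_CUBIC),alpha=1.6)
cv2.imwrite('pics/g2.png',np.hstack([k(a['img'][190:270,405:485]),k(t['img'][140:210,430:500])]))
p,r=pose();g=p+r.apply([0,0,.1547]);print(g,proj(a,g-[0,0,.022]),proj(a,g-[0,0,.01]),proj(a,[.56,-.169,.098]))
E
```

```text
shift [-0.052  0.008  2.006] turn [0.   0.01 0.12] TCP [ 0.56   -0.169   0.2167]
[ 0.55801418 -0.16908015  0.14223792] [447.45441033 211.25950373] [448.11555636 204.65484145] [447.06895963 222.97021969]
```

View pics/g2.png

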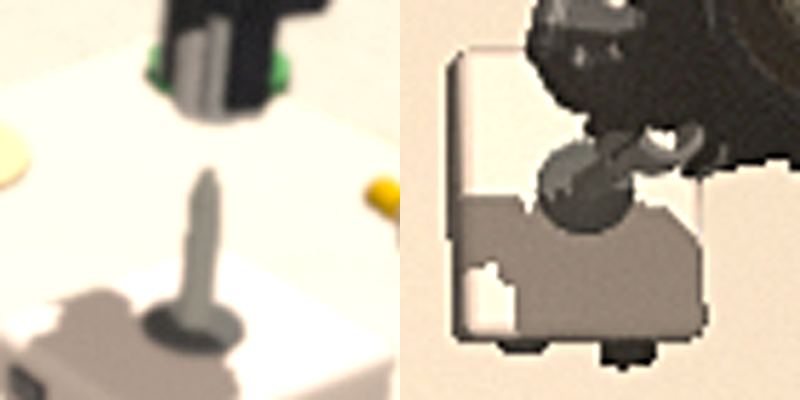

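The picture shows the sleeve hanging straight between the fingers, with its bottom at about crop (206,118), centred over the spindle nose at crop (208,168). Lowering slowly.

Call:
drive_tool(motion=[{"jaw": 10,"x": -0.04,"y": 0.0,"z": 0.3,"wx": 0,"wy": 0,"wz": 0},{"jaw": 10,"x": -0.04,"y": 0.0,"z": 0.6,"wx": 0,"wy": 0,"wz": 0},{"jaw": 10,"x": -0.04,"y": 0.0,"z": 0.8,"wx": 0,"wy": 0,"wz": 0},{"jaw": 10,"x": -0.04,"y": 0.0,"z": 1.0,"wx": 0,"wy": 0,"wz": 0},{"jaw": 10,"x": -0.04,"y": 0.0,"z": 1.0,"wx": 0,"wy": 0,"wz": 0}])

```text
clock: 5.05
position: [0.5588, -0.17, 0.2546]
ee_rot: [-0.002, 0.152, 0.988, 0.0]
contact_force: [-0.3, 0.2, -0.5]
opening: 0.0238
grasp_force: 58.9
```

Call:
drive_tool(motion=[{"jaw": 10,"x": 0,"y": 0.0,"z": 0.3,"wx": 0,"wy": 0,"wz": 0},{"jaw": 10,"x": 0,"y": 0.0,"z": 0.6,"wx": 0,"wy": 0,"wz": 0},{"jaw": 10,"x": 0,"y": 0.0,"z": 0.8,"wx": 0,"wy": 0,"wz": 0},{"jaw": 10,"x": 0,"y": 0.0,"z": 0.95,"wx": 0,"wy": 0,"wz": 0},{"jaw": 10,"x": 0,"y": 0.0,"z": 0.95,"wx": 0,"wy": 0,"wz": 0}])

```text
clock: 5.55
position: [0.5594, -0.1701, 0.218]
ee_rot: [-0.0, 0.152, 0.988, 0.0]
contact_force: [-0.0, -0.2, -0.9]
opening: 0.0236
grasp_force: 59.1
```

Call:
drive_tool(motion=[{"jaw": 35,"x": 0,"y": 0.0,"z": 0,"wx": 0,"wy": 0,"wz": 0},{"jaw": 45,"x": 0,"y": 0.0,"z": 0,"wx": 0,"wy": 0,"wz": 0},{"jaw": 45,"x": 0,"y": 0.0,"z": 0,"wx": 0,"wy": 0,"wz": 0},{"jaw": 45,"x": 0,"y": 0.0,"z": -0.4,"wx": 0,"wy": 0,"wz": 0},{"jaw": 45,"x": 0,"y": 0.0,"z": -1.0,"wx": 0,"wy": 0,"wz": 0}])

```text
clock: 6.05
position: [0.5587, -0.1699, 0.2576]
ee_rot: [-0.002, 0.152, 0.988, 0.0]
contact_force: [0.4, -0.3, -0.4]
opening: 0.0452
grasp_force: 0.0
```

Call:
drive_tool(motion=[{"jaw": 45,"x": 0,"y": 0.0,"z": -1,"wx": 0,"wy": 0,"wz": 0},{"jaw": 45,"x": 0,"y": 1,"z": -1.8,"wx": 0,"wy": 0,"wz": 0},{"jaw": 45,"x": 0.4,"y": 2,"z": -1.8,"wx": 0,"wy": 0,"wz": 0},{"jaw": 45,"x": 0.8,"y": 3,"z": -1.8,"wx": 0,"wy": 0,"wz": 0},{"jaw": 45,"x": 1.2,"y": 4,"z": -1.8,"wx": 0,"wy": 0,"wz": 0}])

```text
clock: 6.55
position: [0.5616, -0.0018, 0.3315]
ee_rot: [0.001, 0.152, 0.988, 0.0]
contact_force: [0.5, -0.2, 0.3]
opening: 0.0446
grasp_force: 0.0
```

```bash
python3 - <<'E'
from h import *
yaw=np.degrees(np.arctan2(.0733,.0167));print(yaw)
plan([.548,.336,.12],down(yaw))
a=snap('scene');t=snap('top')
k=lambda i:cv2.convertScaleAbs(cv2.resize(i[...,::-1],(400,400),interpolation=cv2.INTER_CUBIC),alpha=1.6)
cv2.imwrite('pics/g3.png',np.hstack([k(a['img'][200:280,405:485]),k(t['img'][140:210,430:500])]))
# rack sharper: edges
i=t['img'][160:212,197:250].astype(int); 
m=((i.min(2)>118)).astype(np.uint8); m=cv2.morphologyEx(m,cv2.MORPH_CLOSE,np.ones((9,9)))
c=max(cv2.findContours(m,0,1)[0],key=cv2.contourArea);r=cv2.minAreaRect(c);b=cv2.boxPoints(r)+[197,160]
w=np.array([ray(t,*p,.026)[:2] for p in b]);print(r,w.round(4),w.mean(0))
E
```

```text
77.16533113020763
shift [2.867 7.95  1.419] turn [ 0.03  0.09 -4.67] TCP [0.548  0.336  0.2747]
((25.510589599609375, 22.622539520263672), (34.88925552368164, 38.15647506713867), 13.495734214782715) [[0.5221 0.3834]
 [0.6024 0.3659]
 [0.5829 0.2927]
 [0.503  0.3111]] [0.55259275 0.33828625]
```

View pics/g3.png

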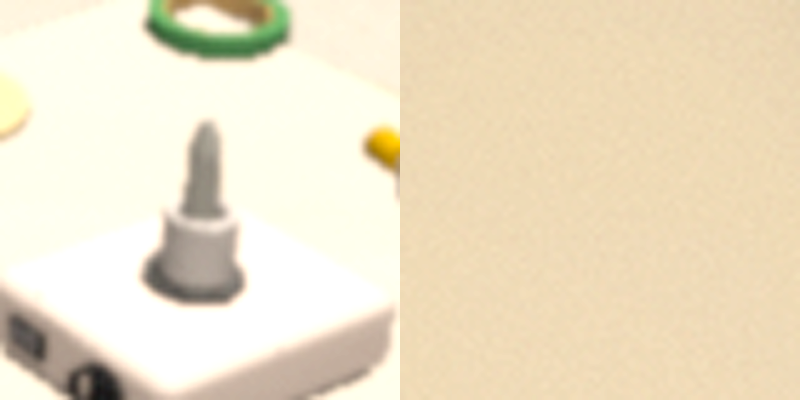

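The sleeve sits home on the shoulder at crop (200,250). The top camera's view of it is blocked by an arm link. On to the disc.

Call:
drive_tool(motion=[{"jaw": 40,"x": 0.3,"y": 1,"z": 0,"wx": 0,"wy": 0,"wz": -1},{"jaw": 40,"x": 0.7,"y": 2,"z": 0,"wx": 0,"wy": 0,"wz": -2},{"jaw": 40,"x": 1.1,"y": 3,"z": 0,"wx": 0,"wy": 0,"wz": -3},{"jaw": 40,"x": 1.4,"y": 4,"z": 0.2,"wx": 0,"wy": 0,"wz": -4},{"jaw": 40,"x": 1.8,"y": 5,"z": 0.4,"wx": 0,"wy": 0,"wz": -5}])

```text
clock: 7.15
position: [0.5536, 0.2102, 0.3151]
ee_rot: [0.001, 0.109, 0.994, 0.0]
contact_force: [0.1, 0.2, 0.8]
opening: 0.0406
grasp_force: 0.0
```

```bash
python3 - <<'E'
from h import *
plan([.549,.337,.12],down(77.4))
E
```

```text
shift [0.798 3.069 1.011] turn [0.04 0.11 0.12] TCP [0.549  0.337  0.2747]
```

Call:
drive_tool(motion=[{"jaw": 40,"x": 0.3,"y": 1,"z": 0.3,"wx": 0,"wy": 0,"wz": 0},{"jaw": 40,"x": 0.5,"y": 2,"z": 0.6,"wx": 0,"wy": 0,"wz": 0},{"jaw": 40,"x": 0.8,"y": 3.05,"z": 0.8,"wx": 0,"wy": 0,"wz": 0},{"jaw": 40,"x": 0.8,"y": 3.05,"z": 1.0,"wx": 0,"wy": 0,"wz": 0},{"jaw": 40,"x": 0.8,"y": 3.05,"z": 1.0,"wx": 0,"wy": 0,"wz": 0}])

```text
clock: 7.65
position: [0.5476, 0.3357, 0.2729]
ee_rot: [-0.001, 0.108, 0.994, -0.001]
contact_force: [0.1, -0.8, -1.3]
opening: 0.0402
grasp_force: 0.0
```

```bash
python3 - <<'E'
from h import *
plan([.549,.337,.05],down(77.4))
a=snap('scene');t=snap('top')
k=lambda i:cv2.convertScaleAbs(cv2.resize(i[...,::-1],(400,400),interpolation=cv2.INTER_CUBIC),alpha=1.6)
cv2.imwrite('pics/g4.png',np.hstack([k(a['img'][125:195,260:330]),k(t['img'][150:220,190:260])]))
p,r=pose();g=p+r.apply([0,0,.173]);print(g,proj(a,g),proj(t,g))
for q in (.02,-.02): print(proj(a,g+r.apply([0,q,0])),proj(t,g+r.apply([0,q,0])))
E
```

```text
shift [-0.03   0.044  1.705] turn [-0.15 -0.1   0.24] TCP [0.549  0.337  0.2047]
[0.5483108  0.3340429  0.10155331] [292.54498405 145.09689273] [215.09860669 177.46410051]
[290.19493574 142.78077038] [205.24319321 175.52083697]
[294.96333853 147.48033516] [224.97070816 179.41065454]
```

View pics/g4.png

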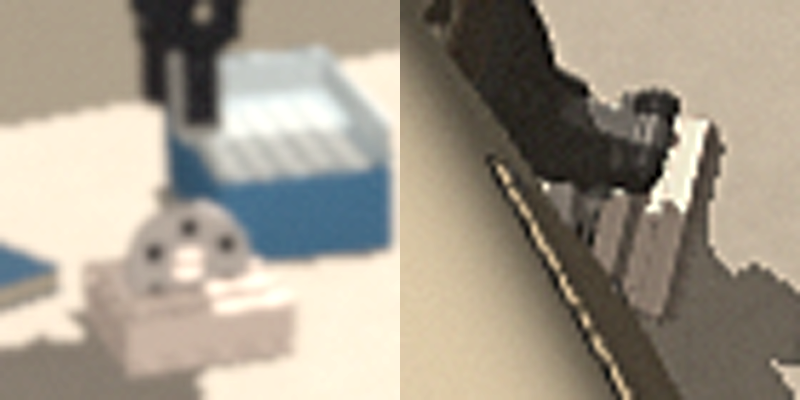

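The view shows the fingertips straddling the disc line, the near tip at crop (200,125) as predicted and the disc top at crop (188,205). I'll descend and grip.

Call:
drive_tool(motion=[{"jaw": 40,"x": -0.03,"y": 0.03,"z": 0.4,"wx": 0,"wy": 0,"wz": 0},{"jaw": 36,"x": -0.03,"y": 0.03,"z": 0.9,"wx": 0,"wy": 0,"wz": 0},{"jaw": 32,"x": -0.03,"y": 0.03,"z": 1.4,"wx": 0,"wy": 0,"wz": 0},{"jaw": 28,"x": -0.03,"y": 0.03,"z": 1.7,"wx": 0,"wy": 0,"wz": 0},{"jaw": 24,"x": -0.03,"y": 0.03,"z": 1.7,"wx": 0,"wy": 0,"wz": 0}])

```text
clock: 8.25
position: [0.5494, 0.3344, 0.2053]
ee_rot: [-0.001, 0.11, 0.994, -0.001]
contact_force: [-0.6, -0.2, 0.3]
opening: 0.0241
grasp_force: 0.0
```

Call:
drive_tool(motion=[{"jaw": 20,"x": 0,"y": 0,"z": 0,"wx": 0,"wy": 0,"wz": 0},{"jaw": 17,"x": 0,"y": 0,"z": 0,"wx": 0,"wy": 0,"wz": 0},{"jaw": 14,"x": 0,"y": 0,"z": 0,"wx": 0,"wy": 0,"wz": 0},{"jaw": 12,"x": 0,"y": 0,"z": 0,"wx": 0,"wy": 0,"wz": 0},{"jaw": 11,"x": 0,"y": 0,"z": 0,"wx": 0,"wy": 0,"wz": 0}])

```text
clock: 8.75
position: [0.5497, 0.3364, 0.2073]
ee_rot: [0.0, 0.108, 0.994, 0.0]
contact_force: [0.6, 0.1, -0.3]
opening: 0.0103
grasp_force: 0.1
```

Call:
drive_tool(motion=[{"jaw": 4,"x": 0,"y": 0,"z": 0,"wx": 0,"wy": 0,"wz": 0},{"jaw": 2,"x": 0,"y": 0,"z": 0,"wx": 0,"wy": 0,"wz": 0},{"jaw": 2,"x": 0,"y": 0,"z": 0,"wx": 0,"wy": 0,"wz": 0},{"jaw": 2,"x": 0,"y": 0,"z": -0.1,"wx": 0,"wy": 0,"wz": 0},{"jaw": 2,"x": 0,"y": 0,"z": -0.3,"wx": 0,"wy": 0,"wz": 0}])

```text
clock: 9.25
position: [0.5492, 0.3368, 0.2179]
ee_rot: [-0.001, 0.108, 0.994, 0.0]
contact_force: [0.2, 3.7, -2.5]
opening: 0.0087
grasp_force: 59.4
```

Call:
drive_tool(motion=[{"jaw": 2,"x": 0,"y": 0,"z": -0.3,"wx": 0,"wy": 0,"wz": 0},{"jaw": 2,"x": 0,"y": 0,"z": -0.8,"wx": 0,"wy": 0,"wz": 0},{"jaw": 2,"x": 0,"y": 0,"z": -1.3,"wx": 0,"wy": 0,"wz": 0},{"jaw": 2,"x": 0,"y": 0,"z": -1.7,"wx": 0,"wy": 0,"wz": 0},{"jaw": 2,"x": 0,"y": 0,"z": -1.7,"wx": 0,"wy": 0,"wz": 0}])

```text
clock: 9.75
position: [0.5502, 0.3359, 0.2898]
ee_rot: [0.002, 0.109, 0.994, 0.001]
contact_force: [0.5, -0.3, 0.1]
opening: 0.0092
grasp_force: 59.5
```

```bash
python3 - <<'E'
from h import *
print(arm.sense()['joint_positions'].round(2))
th=25
for sgn in(1,-1):
  for sp in ([.615,.205],[.60,.20]):
    Rt=down(77.4)*R.from_rotvec([sgn*th,0,0],degrees=True)
    # disc centre lies .016 beyond grasp point along tool z; lowest rim point height = centre z - 28cos - 5 sin
    zc=.028*np.cos(np.radians(th))+.005*np.sin(np.radians(th))
    g=np.r_[sp,zc+.003]-Rt.apply([0,0,.016]); plan(g,Rt)
    print('y-axis',Rt.apply([0,1,0]).round(2),'z',Rt.apply([0,0,1]).round(2))
plan([.615,.205,.14],down(77.4))
E
```

```text
[ 0.55  0.59  0.23  1.21 -0.    0.77]
shift [-2.282 -1.047  2.621] turn [25.09  0.24  0.06] TCP [0.6307 0.2754 0.1852]
y-axis [ 0.2   0.88 -0.42] z [-0.09 -0.41 -0.91]
shift [-1.943 -1.25   2.62 ] turn [25.09  0.24  0.06] TCP [0.6157 0.2704 0.1852]
y-axis [ 0.2   0.88 -0.42] z [-0.09 -0.41 -0.91]
shift [-2.275 -4.654  2.615] turn [-24.91   0.19   0.16] TCP [0.5993 0.1346 0.1852]
y-axis [0.2  0.88 0.42] z [ 0.09  0.41 -0.91]
shift [-1.936 -4.857  2.614] turn [-24.91   0.19   0.16] TCP [0.5843 0.1296 0.1852]
y-axis [0.2  0.88 0.42] z [ 0.09  0.41 -0.91]
shift [-2.289 -2.846 -0.119] turn [0.09 0.22 0.11] TCP [0.615  0.205  0.2947]
```

Call:
drive_tool(motion=[{"jaw": 2,"x": -0.3,"y": -0.7,"z": 0,"wx": -4,"wy": 0,"wz": 0},{"jaw": 2,"x": -0.7,"y": -1.7,"z": 0.2,"wx": -10,"wy": 0,"wz": 0},{"jaw": 2,"x": -1.1,"y": -2.8,"z": 0.5,"wx": -16,"wy": 0,"wz": 0},{"jaw": 2,"x": -1.5,"y": -3.9,"z": 0.8,"wx": -21,"wy": 0,"wz": 0},{"jaw": 2,"x": -1.94,"y": -4.85,"z": 1.2,"wx": -25,"wy": 0,"wz": 0}])

```text
clock: 10.25
position: [0.5824, 0.1274, 0.238]
ee_rot: [0.024, 0.107, 0.97, 0.216]
contact_force: [0.9, -0.2, -0.2]
opening: 0.0089
grasp_force: 59.5
```

```bash
python3 - <<'E'
from h import *
th=25
Rt=down(77.4)*R.from_rotvec([-th,0,0],degrees=True)
zc=.028*np.cos(np.radians(th))+.005*np.sin(np.radians(th))
for h in (.001,.004):
  plan(np.r_[.60,.20,zc+h]-Rt.apply([0,0,.016]),Rt)
E
```

```text
shift [-0.033 -0.523  1.267] turn [ 0.07 -0.05  0.06] TCP [0.5843 0.1296 0.1832]
shift [-0.033 -0.491  1.199] turn [ 0.07 -0.05  0.06] TCP [0.5843 0.1296 0.1862]
```

Call:
drive_tool(motion=[{"jaw": 2,"x": 0,"y": -0.15,"z": 0.4,"wx": 0,"wy": 0,"wz": 0},{"jaw": 2,"x": 0,"y": -0.3,"z": 0.8,"wx": 0,"wy": 0,"wz": 0},{"jaw": 2,"x": 0,"y": -0.45,"z": 1.1,"wx": 0,"wy": 0,"wz": 0},{"jaw": 2,"x": 0,"y": -0.5,"z": 1.22,"wx": 0,"wy": 0,"wz": 0},{"jaw": 2,"x": 0,"y": -0.5,"z": 1.22,"wx": 0,"wy": 0,"wz": 0}])

```text
clock: 10.75
position: [0.5835, 0.1326, 0.1851]
ee_rot: [0.022, 0.106, 0.971, 0.215]
contact_force: [0.2, 0.2, 0.1]
opening: 0.0089
grasp_force: 59.6
```

Call:
drive_tool(motion=[{"jaw": 12,"x": 0,"y": 0,"z": 0,"wx": 0,"wy": 0,"wz": 0},{"jaw": 16,"x": 0,"y": 0,"z": 0,"wx": 0,"wy": 0,"wz": 0},{"jaw": 18,"x": 0,"y": 0,"z": 0,"wx": 0,"wy": 0,"wz": 0},{"jaw": 18,"x": 0,"y": 0,"z": -0.1,"wx": 0,"wy": 0,"wz": 0},{"jaw": 18,"x": 0,"y": 0,"z": -0.25,"wx": 0,"wy": 0,"wz": 0}])

```text
clock: 11.25
position: [0.583, 0.1284, 0.1953]
ee_rot: [0.023, 0.106, 0.971, 0.215]
contact_force: [-0.2, 0.5, 0.1]
opening: 0.018
grasp_force: 0.0
```

Call:
drive_tool(motion=[{"jaw": 18,"x": 0,"y": 0,"z": -0.3,"wx": 0,"wy": 0,"wz": 0},{"jaw": 18,"x": 0,"y": 0,"z": -0.7,"wx": 0,"wy": 0,"wz": 0},{"jaw": 18,"x": 0,"y": 0,"z": -1.2,"wx": 0,"wy": 0,"wz": 0},{"jaw": 30,"x": 0,"y": 0,"z": -1.8,"wx": 0,"wy": 0,"wz": 0},{"jaw": 40,"x": 0,"y": 0,"z": -2.5,"wx": 0,"wy": 0,"wz": 0}])

```text
clock: 11.75
position: [0.5736, 0.0864, 0.2871]
ee_rot: [0.023, 0.106, 0.971, 0.215]
contact_force: [1.4, 0.3, -1.1]
opening: 0.0399
grasp_force: 0.0
```

```bash
python3 - <<'E'
from h import *
a=snap('scene');t=snap('top')
k=lambda i:cv2.convertScaleAbs(cv2.resize(i[...,::-1],(400,400),interpolation=cv2.INTER_CUBIC),alpha=1.6)
cv2.imwrite('pics/g5.png',np.hstack([k(a['img'][150:230,300:380]),k(t['img'][110:210,240:340])]))
print(proj(a,[.60,.19,.01]),proj(t,[.60,.19,.01]))
E
```

```text
[343.47172609 194.25670828] [292.51020079 161.01416114]
```

View pics/g5.png

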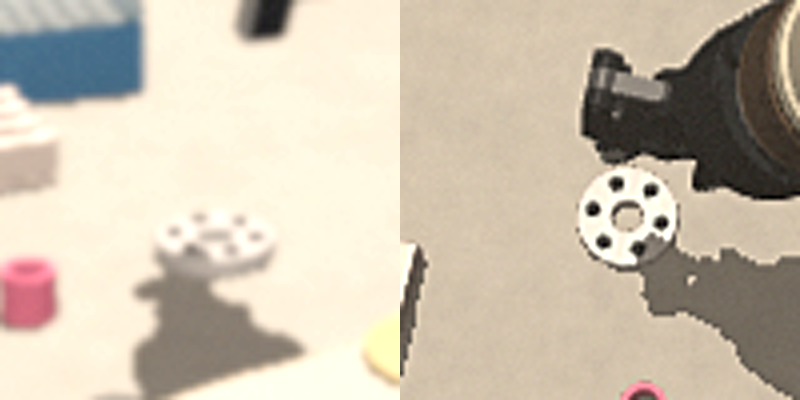

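The disc lies flat, with its centre at about (296.4,163.6) in the top view. Measuring it and planning the regrip across the rim.

```bash
python3 - <<'E'
from h import *
t=snap('top');i=t['img'][145:185,277:317].astype(int)
m=(i.min(2)>130).astype(np.uint8);c=max(cv2.findContours(m,0,1)[0],key=cv2.contourArea)
(u,v),rad=cv2.minEnclosingCircle(c);print(u+277,v+145,rad)
d=ray(t,u+277,v+145,.01);print(d,ray(t,296.4,163.6,.01))
d=ray(t,296.4,163.6,.01)
plan(np.r_[d[:2],.08],down(77.4))
plan(np.r_[d[:2],.017],down(77.4))
E
```

```text
296.38965606689453 163.68275833129883 12.180526733398438
[0.59385942 0.18159138 0.01      ] [0.59404327 0.18156714 0.01      ]
shift [0.06  1.627 2.258] turn [25.1   0.32  0.12] TCP [0.594  0.1816 0.2347]
shift [0.069 0.959 3.685] turn [25.1   0.32  0.12] TCP [0.594  0.1816 0.1717]
```

Call:
drive_tool(motion=[{"jaw": 60,"x": 0,"y": 0.3,"z": 0.3,"wx": 7,"wy": 0,"wz": 0},{"jaw": 80,"x": 0,"y": 0.8,"z": 0.8,"wx": 15,"wy": 0,"wz": 0},{"jaw": 80,"x": 0.05,"y": 1.3,"z": 1.4,"wx": 22,"wy": 0,"wz": 0},{"jaw": 80,"x": 0.06,"y": 1.63,"z": 2.1,"wx": 25.1,"wy": 0.2,"wz": 0},{"jaw": 80,"x": 0.06,"y": 1.63,"z": 2.25,"wx": 25.1,"wy": 0.2,"wz": 0}])

```text
clock: 12.4
position: [0.5917, 0.1857, 0.2284]
ee_rot: [-0.004, 0.106, 0.994, -0.001]
contact_force: [-0.1, 0.0, 0.7]
opening: 0.0798
grasp_force: 0.0
```

Call:
drive_tool(motion=[{"jaw": 76,"x": 0,"y": 0,"z": 0.3,"wx": 0,"wy": 0,"wz": 0},{"jaw": 72,"x": 0,"y": 0,"z": 0.6,"wx": 0,"wy": 0,"wz": 0},{"jaw": 68,"x": 0,"y": 0,"z": 0.9,"wx": 0,"wy": 0,"wz": 0},{"jaw": 68,"x": 0,"y": 0,"z": 1.2,"wx": 0,"wy": 0,"wz": 0},{"jaw": 68,"x": 0,"y": 0,"z": 1.3,"wx": 0,"wy": 0,"wz": 0}])

```text
clock: 12.9
position: [0.5918, 0.1812, 0.178]
ee_rot: [-0.003, 0.109, 0.994, -0.001]
contact_force: [0.0, 0.3, 0.2]
opening: 0.068
grasp_force: 0.0
```

```bash
python3 - <<'E'
from h import *
plan([.594,.1816,.017],down(77.4))
E
```

```text
shift [-0.052  0.022  0.157] turn [-0.17 -0.32  0.1 ] TCP [0.594  0.1816 0.1717]
```

Call:
drive_tool(motion=[{"jaw": 68,"x": -0.05,"y": 0.01,"z": 0.08,"wx": 0,"wy": 0,"wz": 0},{"jaw": 66,"x": -0.05,"y": 0.01,"z": 0.15,"wx": 0,"wy": 0,"wz": 0},{"jaw": 64,"x": -0.05,"y": 0.01,"z": 0.15,"wx": 0,"wy": 0,"wz": 0},{"jaw": 62,"x": -0.05,"y": 0.01,"z": 0.15,"wx": 0,"wy": 0,"wz": 0},{"jaw": 60,"x": -0.05,"y": 0.01,"z": 0.15,"wx": 0,"wy": 0,"wz": 0}])

```text
clock: 13.4
position: [0.5947, 0.1825, 0.1742]
ee_rot: [-0.001, 0.108, 0.994, -0.0]
contact_force: [0.1, 0.3, 0.1]
opening: 0.0598
grasp_force: 0.0
```

Call:
drive_tool(motion=[{"jaw": 58,"x": 0,"y": 0,"z": 0,"wx": 0,"wy": 0,"wz": 0},{"jaw": 54,"x": 0,"y": 0,"z": 0,"wx": 0,"wy": 0,"wz": 0},{"jaw": 50,"x": 0,"y": 0,"z": 0,"wx": 0,"wy": 0,"wz": 0},{"jaw": 45,"x": 0,"y": 0,"z": 0,"wx": 0,"wy": 0,"wz": 0},{"jaw": 45,"x": 0,"y": 0,"z": 0,"wx": 0,"wy": 0,"wz": 0}])

```text
clock: 13.9
position: [0.5947, 0.1824, 0.1746]
ee_rot: [-0.001, 0.108, 0.994, -0.0]
contact_force: [-1.4, -0.2, 5.4]
opening: 0.0523
grasp_force: 63.1
```

```bash
python3 - <<'E'
from h import *
p,r=pose();print(p,plan([.594,.1816,.017],down(77.4)),arm.sense()['contact_force'])
E
```

```text
shift [ 0.013 -0.025  0.074] turn [-0.06 -0.13  0.18] TCP [0.594  0.1816 0.1717]
[0.5947265  0.18244784 0.17464617] [0.594  0.1816 0.1717] [-1.4216841  -0.15570694  5.38257217]
```

Call:
drive_tool(motion=[{"jaw": 45,"x": 0,"y": 0,"z": -0.2,"wx": 0,"wy": 0,"wz": 0},{"jaw": 45,"x": 0,"y": 0,"z": -0.7,"wx": 0,"wy": 0,"wz": 0},{"jaw": 45,"x": 0,"y": 0,"z": -1.5,"wx": 0,"wy": 0,"wz": 0},{"jaw": 45,"x": 0,"y": 0,"z": -2.5,"wx": 0,"wy": 0,"wz": 0},{"jaw": 45,"x": 0,"y": 0,"z": -3.4,"wx": 0,"wy": 0,"wz": 0}])

```text
clock: 14.4
position: [0.5948, 0.1824, 0.3111]
ee_rot: [-0.002, 0.108, 0.994, -0.001]
contact_force: [0.7, 1.1, 0.8]
opening: 0.052
grasp_force: 62.7
```

```bash
python3 - <<'E'
from h import *
plan([.56,-.17,.31],down(77.4),0)
E
```

```text
shift [-1.047 -8.791  0.042] turn [-0.12 -0.22  0.18] TCP [ 0.56 -0.17  0.31]
```

Call:
drive_tool(motion=[{"jaw": 45,"x": -0.05,"y": -0.5,"z": 0,"wx": 0,"wy": 0,"wz": 0},{"jaw": 45,"x": -0.15,"y": -1.3,"z": 0,"wx": 0,"wy": 0,"wz": 0},{"jaw": 45,"x": -0.3,"y": -2.3,"z": 0,"wx": 0,"wy": 0,"wz": 0},{"jaw": 45,"x": -0.4,"y": -3.3,"z": 0,"wx": 0,"wy": 0,"wz": 0},{"jaw": 45,"x": -0.5,"y": -4.4,"z": 0,"wx": 0,"wy": 0,"wz": 0}])

```text
clock: 14.9
position: [0.5758, 0.0048, 0.3091]
ee_rot: [-0.002, 0.108, 0.994, -0.001]
contact_force: [0.5, 0.0, -0.7]
opening: 0.0525
grasp_force: 62.7
```

Call:
drive_tool(motion=[{"jaw": 45,"x": -0.1,"y": -1.0,"z": 0,"wx": 0,"wy": 0,"wz": 0},{"jaw": 45,"x": -0.25,"y": -2.0,"z": 0,"wx": 0,"wy": 0,"wz": 0},{"jaw": 45,"x": -0.35,"y": -3.0,"z": 0,"wx": 0,"wy": 0,"wz": 0},{"jaw": 45,"x": -0.5,"y": -3.8,"z": 0,"wx": 0,"wy": 0,"wz": 0},{"jaw": 45,"x": -0.55,"y": -4.35,"z": 0,"wx": 0,"wy": 0,"wz": 0}])

```text
clock: 15.4
position: [0.5597, -0.1711, 0.3093]
ee_rot: [-0.002, 0.109, 0.994, -0.001]
contact_force: [0.9, 0.4, -0.5]
opening: 0.0521
grasp_force: 62.7
```

Call:
drive_tool(motion=[{"jaw": 45,"x": 0,"y": 0,"z": 0,"wx": 0,"wy": 0,"wz": 0},{"jaw": 45,"x": 0,"y": 0,"z": 0,"wx": 0,"wy": 0,"wz": 0},{"jaw": 45,"x": 0,"y": 0,"z": 0,"wx": 0,"wy": 0,"wz": 0},{"jaw": 45,"x": 0,"y": 0,"z": 0,"wx": 0,"wy": 0,"wz": 0},{"jaw": 45,"x": 0,"y": 0,"z": 0,"wx": 0,"wy": 0,"wz": 0}])

```text
clock: 15.9
position: [0.5609, -0.1673, 0.3102]
ee_rot: [-0.002, 0.107, 0.994, -0.001]
contact_force: [0.7, -0.7, -0.6]
opening: 0.0523
grasp_force: 62.7
```

```bash
python3 - <<'E'
from h import *
plan([.56,-.17,.24],down(77.4),0)
a=snap('scene');t=snap('top')
k=lambda i:cv2.convertScaleAbs(cv2.resize(i[...,::-1],(400,400),interpolation=cv2.INTER_CUBIC),alpha=1.6)
cv2.imwrite('pics/g6.png',np.hstack([k(a['img'][180:260,405:485]),k(t['img'][130:210,430:510])]))
E
```

```text
shift [ 1.000e-03 -6.700e-02  1.754e+00] turn [-0.09 -0.2   0.27] TCP [ 0.56 -0.17  0.24]
```

View pics/g6.png

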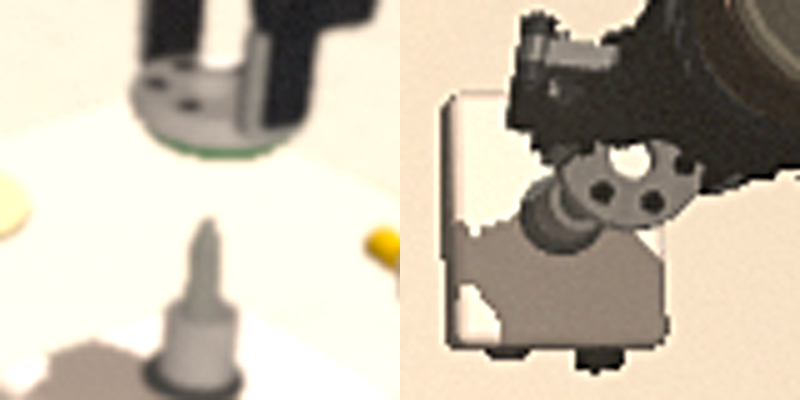

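The disc hangs level, its hole at about (475.4,161.2) in the top view. The spindle nose is at scene crop (208,218). Checking the hole position numerically against the spindle.

```bash
python3 - <<'E'
from h import *
t=snap('top'); i=t['img'][155:168,469:483].astype(int)
m=(i.min(2)>105).astype(np.uint8);n,l,st,c=cv2.connectedComponentsWithStats(m)
for j in range(1,n):print(st[j],c[j]+[469,155],ray(t,*(c[j]+[469,155]),.1406))
plan([.56,-.1695,.24],down(77.4),0)
E
```

```text
[ 3  4  8  7 40] [475.725 161.8  ] [ 0.55934191 -0.1668924   0.1406    ]
shift [ 0.005 -0.044  1.756] turn [-0.1  -0.19  0.24] TCP [ 0.56   -0.1695  0.24  ]
```

Call:
drive_tool(motion=[{"jaw": 45,"x": 0,"y": -0.05,"z": 0.2,"wx": 0,"wy": 0,"wz": 0},{"jaw": 45,"x": 0,"y": -0.05,"z": 0.5,"wx": 0,"wy": 0,"wz": 0},{"jaw": 45,"x": 0,"y": -0.05,"z": 0.8,"wx": 0,"wy": 0,"wz": 0},{"jaw": 45,"x": 0,"y": -0.05,"z": 1.1,"wx": 0,"wy": 0,"wz": 0},{"jaw": 45,"x": 0,"y": -0.05,"z": 1.2,"wx": 0,"wy": 0,"wz": 0}])

```text
clock: 16.55
position: [0.5592, -0.1702, 0.2596]
ee_rot: [-0.004, 0.108, 0.994, -0.0]
contact_force: [-0.3, -0.2, -1.2]
opening: 0.0521
grasp_force: 62.7
```

Call:
drive_tool(motion=[{"jaw": 45,"x": 0,"y": 0,"z": 0.1,"wx": 0,"wy": 0,"wz": 0},{"jaw": 45,"x": 0,"y": 0,"z": 0.25,"wx": 0,"wy": 0,"wz": 0},{"jaw": 45,"x": 0,"y": 0,"z": 0.4,"wx": 0,"wy": 0,"wz": 0},{"jaw": 45,"x": 0,"y": 0,"z": 0.52,"wx": 0,"wy": 0,"wz": 0},{"jaw": 45,"x": 0,"y": 0,"z": 0.52,"wx": 0,"wy": 0,"wz": 0}])

```text
clock: 17.05
position: [0.5597, -0.1703, 0.2405]
ee_rot: [-0.002, 0.108, 0.994, -0.001]
contact_force: [0.1, 0.4, -0.4]
opening: 0.052
grasp_force: 62.7
```

Call:
drive_tool(motion=[{"jaw": 45,"x": 0,"y": 0,"z": 0.04,"wx": 0,"wy": 0,"wz": 0},{"jaw": 45,"x": 0,"y": 0,"z": 0.04,"wx": 0,"wy": 0,"wz": 0},{"jaw": 60,"x": 0,"y": 0,"z": 0.04,"wx": 0,"wy": 0,"wz": 0},{"jaw": 72,"x": 0,"y": 0,"z": 0.04,"wx": 0,"wy": 0,"wz": 0},{"jaw": 76,"x": 0,"y": 0,"z": 0.04,"wx": 0,"wy": 0,"wz": 0}])

```text
clock: 17.55
position: [0.5601, -0.1704, 0.2401]
ee_rot: [-0.001, 0.108, 0.994, -0.001]
contact_force: [0.4, 1.3, -0.2]
opening: 0.0756
grasp_force: 0.0
```

Call:
drive_tool(motion=[{"jaw": 76,"x": 0,"y": 0,"z": 0,"wx": 0,"wy": 0,"wz": 0},{"jaw": 76,"x": 0,"y": 0,"z": -0.4,"wx": 0,"wy": 0,"wz": 0},{"jaw": 76,"x": 0,"y": 0,"z": -1,"wx": 0,"wy": 0,"wz": 0},{"jaw": 76,"x": 0,"y": 0,"z": -1.8,"wx": 0,"wy": 0,"wz": 0},{"jaw": 76,"x": 0,"y": 0,"z": -2.2,"wx": 0,"wy": 0,"wz": 0}])

```text
clock: 18.05
position: [0.5609, -0.1705, 0.3307]
ee_rot: [0.0, 0.108, 0.994, -0.001]
contact_force: [-0.3, -0.4, 0.6]
opening: 0.0763
grasp_force: 0.0
```

Call:
drive_tool(motion=[{"jaw": 60,"x": 0.2,"y": 0.6,"z": 0,"wx": 0,"wy": 0,"wz": 0},{"jaw": 60,"x": 0.7,"y": 1.6,"z": 0,"wx": 0,"wy": 0,"wz": 0},{"jaw": 60,"x": 1.2,"y": 2.6,"z": 0,"wx": 0,"wy": 0,"wz": 0},{"jaw": 60,"x": 1.8,"y": 3.6,"z": 0,"wx": 0,"wy": 0,"wz": 0},{"jaw": 60,"x": 2.2,"y": 4.0,"z": 0,"wx": 0,"wy": 0,"wz": 0}])

```text
clock: 18.55
position: [0.5078, 0.0078, 0.3279]
ee_rot: [-0.002, 0.107, 0.994, -0.0]
contact_force: [0.4, -0.3, 0.6]
opening: 0.0602
grasp_force: 0.0
```

```bash
python3 - <<'E'
from h import *
plan([.4502,.0431,.12],down(77.4)); plan([.4502,.0431,.026],down(77.4))
# disc seat check in scene: silhouettes of the disc versus expected projections, against cream/white background
a=snap('scene')
for z in(.064,.074):
  P=[proj(a,[.56+.028*np.cos(q),-.169+.028*np.sin(q),z]) for q in np.linspace(0,6.28,60)]
  print(z,np.min(P,0).round(1),np.max(P,0).round(1))
g=cv2.cvtColor(a['img'],cv2.COLOR_RGB2GRAY)
print('col 437',list(enumerate(g[225:262,437].tolist(),225)));print('row 239',list(enumerate(g[239,422:468].tolist(),422)))
E
```

```text
shift [1.589 0.559 1.336] turn [-0.04 -0.21  0.36] TCP [0.4502 0.0431 0.2747]
shift [1.581 0.561 3.686] turn [-0.04 -0.21  0.36] TCP [0.4502 0.0431 0.1807]
0.064 [428.5 233. ] [462.3 249.2]
0.074 [428.9 227.9] [462.9 243.9]
col 437 [(225, 168), (226, 167), (227, 168), (228, 168), (229, 164), (230, 150), (231, 129), (232, 138), (233, 159), (234, 168), (235, 168), (236, 167), (237, 167), (238, 168), (239, 163), (240, 151), (241, 146), (242, 145), (243, 131), (244, 111), (245, 103), (246, 104), (247, 112), (248, 118), (249, 106), (250, 83), (251, 72), (252, 71), (253, 72), (254, 67), (255, 55), (256, 44), (257, 43), (258, 53), (259, 75), (260, 90), (261, 95)]
row 239 [(422, 167), (423, 167), (424, 166), (425, 168), (426, 166), (427, 161), (428, 136), (429, 114), (430, 129), (431, 152), (432, 163), (433, 167), (434, 169), (435, 169), (436, 168), (437, 163), (438, 151), (439, 142), (440, 142), (441, 146), (442, 144), (443, 144), (444, 140), (445, 137), (446, 135), (447, 138), (448, 142), (449, 148), (450, 155), (451, 162), (452, 166), (453, 167), (454, 167), (455, 161), (456, 153), (457, 148), (458, 150), (459, 159), (460, 167), (461, 167), (462, 165), (463, 166), (464, 166), (465, 166), (466, 166), (467, 166)]
```

The disc edges match the seated position: left edge at column 428–429, predicted 428.5, and the rim rows fit. Going for the bushing.

Call:
drive_tool(motion=[{"jaw": 60,"x": 0.5,"y": 0.2,"z": 0.4,"wx": 0,"wy": 0,"wz": 0},{"jaw": 60,"x": 1.2,"y": 0.4,"z": 0.9,"wx": 0,"wy": 0,"wz": 0},{"jaw": 60,"x": 1.6,"y": 0.56,"z": 1.4,"wx": 0,"wy": 0,"wz": 0},{"jaw": 60,"x": 1.6,"y": 0.56,"z": 2.0,"wx": 0,"wy": 0,"wz": 0},{"jaw": 60,"x": 1.6,"y": 0.56,"z": 2.2,"wx": 0,"wy": 0,"wz": 0}])

```text
clock: 19.1
position: [0.4496, 0.0404, 0.2384]
ee_rot: [-0.003, 0.108, 0.994, -0.001]
contact_force: [-0.1, 0.5, -0.4]
opening: 0.0603
grasp_force: 0.0
```

```bash
python3 - <<'E'
from h import *
plan([.4502,.0431,.026],down(77.4))
a=snap('scene')
print(proj(a,[.4502,.0431,.022]),proj(a,[.4502,.0431,0]))
g=cv2.cvtColor(a['img'],cv2.COLOR_RGB2GRAY)
print(g[225:250:1,308:340].tolist()[8],'\n',g[242,305:345].tolist(),'\n',g[222:252,323].tolist())
E
```

```text
shift [-0.009  0.074  1.441] turn [-0.17 -0.36  0.21] TCP [0.4502 0.0431 0.1807]
[323.51097566 231.01410053] [323.63965806 240.89853962]
[81, 80, 82, 97, 123, 142, 152, 151, 132, 105, 91, 91, 95, 99, 102, 103, 100, 99, 96, 104, 126, 153, 166, 169, 170, 169, 169, 169, 169, 169, 169, 169] 
 [170, 170, 169, 170, 170, 169, 169, 166, 153, 127, 105, 98, 96, 94, 95, 95, 96, 96, 98, 96, 96, 95, 100, 115, 137, 143, 138, 143, 158, 167, 169, 169, 169, 168, 168, 169, 169, 169, 169, 170] 
 [155, 154, 154, 155, 155, 155, 156, 153, 134, 114, 106, 103, 101, 105, 106, 106, 106, 106, 105, 100, 98, 102, 107, 118, 147, 164, 168, 169, 168, 169]
```

Call:
drive_tool(motion=[{"jaw": 60,"x": 0,"y": 0.06,"z": 0.4,"wx": 0,"wy": 0,"wz": 0},{"jaw": 60,"x": 0,"y": 0.06,"z": 0.8,"wx": 0,"wy": 0,"wz": 0},{"jaw": 55,"x": 0,"y": 0.06,"z": 1.2,"wx": 0,"wy": 0,"wz": 0},{"jaw": 50,"x": 0,"y": 0.06,"z": 1.42,"wx": 0,"wy": 0,"wz": 0},{"jaw": 45,"x": 0,"y": 0.06,"z": 1.42,"wx": 0,"wy": 0,"wz": 0}])

```text
clock: 19.65
position: [0.4512, 0.0424, 0.1827]
ee_rot: [-0.002, 0.108, 0.994, -0.001]
contact_force: [-0.7, 0.1, 0.2]
opening: 0.0448
grasp_force: 0.0
```

Call:
drive_tool(motion=[{"jaw": 35,"x": 0,"y": 0,"z": 0,"wx": 0,"wy": 0,"wz": 0},{"jaw": 25,"x": 0,"y": 0,"z": 0,"wx": 0,"wy": 0,"wz": 0},{"jaw": 10,"x": 0,"y": 0,"z": 0,"wx": 0,"wy": 0,"wz": 0},{"jaw": 10,"x": 0,"y": 0,"z": 0,"wx": 0,"wy": 0,"wz": 0},{"jaw": 10,"x": 0,"y": 0,"z": 0,"wx": 0,"wy": 0,"wz": 0}])

```text
clock: 20.15
position: [0.4518, 0.0427, 0.1844]
ee_rot: [-0.0, 0.108, 0.994, -0.001]
contact_force: [-0.3, -0.7, 5.5]
opening: 0.0228
grasp_force: 58.7
```

Call:
drive_tool(motion=[{"jaw": 10,"x": 0,"y": 0,"z": -0.2,"wx": 0,"wy": 0,"wz": 0},{"jaw": 10,"x": 0,"y": 0,"z": -0.8,"wx": 0,"wy": 0,"wz": 0},{"jaw": 10,"x": 0,"y": 0,"z": -1.6,"wx": 0,"wy": 0,"wz": 0},{"jaw": 10,"x": 0,"y": 0,"z": -2.5,"wx": 0,"wy": 0,"wz": 0},{"jaw": 10,"x": 0,"y": 0,"z": -3.2,"wx": 0,"wy": 0,"wz": 0}])

```text
clock: 20.65
position: [0.4516, 0.0429, 0.3137]
ee_rot: [-0.001, 0.108, 0.994, -0.0]
contact_force: [0.2, -0.0, -0.1]
opening: 0.0229
grasp_force: 58.9
```

```bash
python3 - <<'E'
from h import *
plan([.5605,-.17,.31],down(77.4),0)
E
```

```text
shift [-3.803 -4.612  0.092] turn [-0.06 -0.09  0.18] TCP [ 0.5605 -0.17    0.31  ]
```

Call:
drive_tool(motion=[{"jaw": 10,"x": -0.3,"y": -0.4,"z": 0,"wx": 0,"wy": 0,"wz": 0},{"jaw": 10,"x": -0.8,"y": -1.0,"z": 0,"wx": 0,"wy": 0,"wz": 0},{"jaw": 10,"x": -1.4,"y": -1.7,"z": 0,"wx": 0,"wy": 0,"wz": 0},{"jaw": 10,"x": -2.0,"y": -2.4,"z": 0,"wx": 0,"wy": 0,"wz": 0},{"jaw": 10,"x": -2.6,"y": -3.15,"z": 0,"wx": 0,"wy": 0,"wz": 0}])

```text
clock: 21.15
position: [0.5265, -0.1036, 0.3117]
ee_rot: [-0.001, 0.108, 0.994, -0.001]
contact_force: [0.8, -0.8, -0.0]
opening: 0.0231
grasp_force: 58.9
```

Call:
drive_tool(motion=[{"jaw": 10,"x": -0.5,"y": -0.6,"z": 0,"wx": 0,"wy": 0,"wz": 0},{"jaw": 10,"x": -1.0,"y": -1.2,"z": 0,"wx": 0,"wy": 0,"wz": 0},{"jaw": 10,"x": -1.2,"y": -1.46,"z": 0,"wx": 0,"wy": 0,"wz": 0},{"jaw": 10,"x": -1.2,"y": -1.46,"z": 0,"wx": 0,"wy": 0,"wz": 0},{"jaw": 10,"x": -1.2,"y": -1.46,"z": 0,"wx": 0,"wy": 0,"wz": 0}])

```text
clock: 21.65
position: [0.5598, -0.1693, 0.3109]
ee_rot: [-0.002, 0.108, 0.994, -0.0]
contact_force: [0.1, 0.9, 0.4]
opening: 0.0229
grasp_force: 58.9
```

```bash
python3 - <<'E'
from h import *
plan([.5605,-.17,.2584],down(77.4),0)
p,r=pose(); a=snap('scene');t=snap('top')
g=cv2.cvtColor(a['img'],cv2.COLOR_RGB2GRAY)
b=p[2]-.1844
for z in(b,b+.006):
  P=np.array([proj(a,[p[0]+.02*np.cos(q),p[1]+.02*np.sin(q),z]) for q in np.linspace(0,6.28,90)])
  print('pred flange',z.round(4),P.min(0).round(1),P.max(0).round(1))
  Q=np.array([proj(t,[p[0]+.02*np.cos(q),p[1]+.02*np.sin(q),z]) for q in np.linspace(0,6.28,90)])
  print('  top',Q.min(0).round(1),Q.max(0).round(1))
print('tip',proj(a,[.56,-.1695,.098]))
v=int(proj(a,[p[0],p[1],b+.003])[1])
for r_ in range(v-2,v+6,2):print(r_,dict(zip(range(430,464),g[r_,430:464].tolist())).values())
h=cv2.cvtColor(t['img'],cv2.COLOR_RGB2GRAY);w=proj(t,[p[0],p[1],b+.006]).astype(int)
print(w,h[w[1]-4:w[1]+14,w[0]-14:w[0]+14])
E
```

```text
shift [-0.027 -0.012  1.312] turn [-0.06 -0.27  0.19] TCP [ 0.5605 -0.17    0.2584]
pred flange 0.1265 [436.3 202.5] [461.2 212.9]
  top [464.2 153. ] [485.3 173.5]
pred flange 0.1325 [436.5 199.3] [461.6 209.6]
  top [465.1 152.2] [486.3 172.9]
tip [447.28906819 223.08345452]
203 dict_values([171, 170, 167, 152, 118, 93, 91, 92, 89, 84, 84, 90, 95, 98, 101, 100, 90, 76, 73, 84, 88, 75, 53, 37, 32, 36, 40, 45, 52, 61, 78, 96, 118, 141])
205 dict_values([170, 170, 164, 138, 98, 82, 87, 89, 90, 87, 87, 91, 96, 99, 103, 105, 101, 92, 84, 89, 93, 92, 88, 83, 80, 84, 87, 92, 98, 99, 96, 94, 106, 136])
207 dict_values([171, 170, 170, 164, 150, 123, 97, 92, 92, 92, 92, 91, 93, 96, 100, 102, 104, 105, 104, 102, 101, 99, 95, 94, 92, 91, 91, 93, 95, 86, 74, 75, 105, 140])
209 dict_values([171, 170, 170, 171, 167, 155, 129, 106, 98, 100, 99, 100, 98, 99, 98, 96, 97, 96, 96, 96, 97, 96, 97, 97, 99, 100, 101, 99, 96, 102, 125, 141, 150, 157])
[475 162] [[ 40  22  28  29  33  30  28  32  31  25  29  29  27  26  28  26  30  29
   27  30  28  26  23  27  24  26  26  27]
 [158  87  31  31  32  26  32
[... 1260 characters left out ...]
 80  84  56  42  44  47  57  77  80  79  78  78  75  75  76  76  76  77
   78  77  77  68 147 152 149 149 146 144]
 [ 81  81  59  42  45  47  47  66  78  84  81  82  80  79  80  80  80  80
   79  77  63  73 152 147 145 144 143 143]
 [ 84  84  79  57  43  46  47  49  60  66  79  83  82  83  82  82  82  80
   75  88 143 112 148 145 142 144 143 144]
 [ 86  84  80  79  67  50  49  47  68  67  63  68  69  72  77  71  74  68
   60  88 152 117 146 146 143 143 144 145]
 [ 56  53  85  82  78  76  78  78  80  80  78  77  78  71  73  65  76  76
   67 135 150 121 146 144 144 145 143 143]
 [ 32  26  53  82  80  80  80  80  84  86  82  86  82  80  78  76  77  75
   84 162 147 124 145 143 144 144 144 144]]
```

The flange outline in the top view, with its lower edge at row 173 and left edge at column 465–466, agrees with the prediction (173.5, 465). The bushing is therefore centred in the grip and over the spindle.

Call:
drive_tool(motion=[{"jaw": 10,"x": -0.01,"y": -0.01,"z": 0.2,"wx": 0,"wy": 0,"wz": 0},{"jaw": 10,"x": -0.01,"y": -0.01,"z": 0.45,"wx": 0,"wy": 0,"wz": 0},{"jaw": 10,"x": -0.01,"y": -0.01,"z": 0.7,"wx": 0,"wy": 0,"wz": 0},{"jaw": 10,"x": -0.01,"y": -0.01,"z": 0.9,"wx": 0,"wy": 0,"wz": 0},{"jaw": 10,"x": -0.01,"y": -0.01,"z": 0.9,"wx": 0,"wy": 0,"wz": 0}])

```text
clock: 22.25
position: [0.5598, -0.1701, 0.2728]
ee_rot: [-0.004, 0.108, 0.994, -0.0]
contact_force: [0.0, 0.0, -1.0]
opening: 0.0232
grasp_force: 58.9
```

Call:
drive_tool(motion=[{"jaw": 10,"x": 0,"y": 0,"z": 0.1,"wx": 0,"wy": 0,"wz": 0},{"jaw": 10,"x": 0,"y": 0,"z": 0.2,"wx": 0,"wy": 0,"wz": 0},{"jaw": 10,"x": 0,"y": 0,"z": 0.3,"wx": 0,"wy": 0,"wz": 0},{"jaw": 10,"x": 0,"y": 0,"z": 0.37,"wx": 0,"wy": 0,"wz": 0},{"jaw": 10,"x": 0,"y": 0,"z": 0.37,"wx": 0,"wy": 0,"wz": 0}])

```text
clock: 22.75
position: [0.5603, -0.1705, 0.2597]
ee_rot: [-0.002, 0.108, 0.994, -0.001]
contact_force: [-0.5, -0.1, -0.7]
opening: 0.0229
grasp_force: 58.9
```

Call:
drive_tool(motion=[{"jaw": 10,"x": 0,"y": 0,"z": 0.02,"wx": 0,"wy": 0,"wz": 0},{"jaw": 10,"x": 0,"y": 0,"z": 0.02,"wx": 0,"wy": 0,"wz": 0},{"jaw": 30,"x": 0,"y": 0,"z": 0.02,"wx": 0,"wy": 0,"wz": 0},{"jaw": 45,"x": 0,"y": 0,"z": 0.02,"wx": 0,"wy": 0,"wz": 0},{"jaw": 50,"x": 0,"y": 0,"z": 0.02,"wx": 0,"wy": 0,"wz": 0}])

```text
clock: 23.25
position: [0.5605, -0.1705, 0.2596]
ee_rot: [-0.002, 0.108, 0.994, -0.001]
contact_force: [0.5, 0.4, -0.1]
opening: 0.0499
grasp_force: 0.0
```

Call:
drive_tool(motion=[{"jaw": 50,"x": 0,"y": 0,"z": -0.2,"wx": 0,"wy": 0,"wz": 0},{"jaw": 50,"x": 0,"y": 0,"z": -0.8,"wx": 0,"wy": 0,"wz": 0},{"jaw": 50,"x": 0,"y": 0,"z": -1.6,"wx": 0,"wy": 0,"wz": 0},{"jaw": 50,"x": 0,"y": 0.8,"z": -2.2,"wx": 0,"wy": 0,"wz": 0},{"jaw": 50,"x": 0,"y": 1.8,"z": -2.2,"wx": 0,"wy": 0,"wz": 0}])

```text
clock: 23.75
position: [0.5775, -0.1011, 0.3526]
ee_rot: [0.003, 0.11, 0.994, -0.001]
contact_force: [1.2, -0.4, 0.4]
opening: 0.05
grasp_force: 0.0
```

Call:
drive_tool(motion=[{"jaw": 50,"x": 0.2,"y": 1,"z": 0,"wx": 0,"wy": 0,"wz": 0},{"jaw": 50,"x": 0.5,"y": 2,"z": 0,"wx": 0,"wy": 0,"wz": 0},{"jaw": 50,"x": 0.8,"y": 2.8,"z": 0,"wx": 0,"wy": 0,"wz": 0},{"jaw": 50,"x": 0.8,"y": 2.8,"z": 0,"wx": 0,"wy": 0,"wz": 0},{"jaw": 50,"x": 0.8,"y": 2.8,"z": 0,"wx": 0,"wy": 0,"wz": 0}])

```text
clock: 24.25
position: [0.5691, 0.017, 0.3478]
ee_rot: [-0.001, 0.107, 0.994, -0.001]
contact_force: [0.6, -0.0, 0.2]
opening: 0.0501
grasp_force: 0.0
```

```bash
python3 - <<'E'
from h import *
a=snap('scene');g=cv2.cvtColor(a['img'],cv2.COLOR_RGB2GRAY)
for n,z,r in(('disc top',.074,.028),('flange bottom',.074,.02),('flange top',.08,.02),('hub top',.096,.013)):
  P=np.array([proj(a,[.56+r*np.cos(q),-.1695+r*np.sin(q),z]) for q in np.linspace(0,6.28,90)])
  print(n,P.min(0).round(1),P.max(0).round(1))
for v in range(218,252,2):print(v,g[v,424:470].tolist())
E
```

```text
disc top [429.1 228. ] [463.1 244. ]
flange bottom [433.9 230.2] [458.2 241.6]
flange top [434.2 227.1] [458.6 238.4]
hub top [439.2 220.6] [455.2 227.8]
218 [167, 166, 166, 167, 167, 167, 167, 166, 167, 168, 167, 167, 167, 167, 167, 167, 166, 167, 167, 168, 168, 167, 167, 168, 167, 168, 168, 167, 168, 168, 167, 168, 167, 167, 167, 167, 167, 167, 168, 167, 167, 167, 167, 167, 167, 167]
220 [167, 167, 166, 167, 167, 167, 167, 167, 167, 167, 167, 167, 167, 167, 167, 167, 167, 166, 167, 167, 166, 167, 167, 168, 168, 167, 168, 167, 167, 167, 167, 167, 168, 167, 167, 167, 168, 167, 167, 167, 168, 167, 167, 167, 167, 167]
222 [167, 167, 167, 167, 167, 167, 167, 167, 167, 167, 167, 167, 167, 167, 167, 166, 165, 164, 164, 163, 162, 163, 164, 165, 164, 164, 165, 166, 166, 167, 167, 167, 167, 167, 167, 167, 167, 166, 166, 166, 167, 166, 167, 167, 167, 167]
224 [167, 167, 167, 166, 167, 167, 167, 168, 167, 166, 167, 167, 166, 166, 162, 161, 158, 145, 126, 114, 109, 117, 127, 128, 123, 127, 139, 153, 161, 165, 166, 166, 166, 167, 166, 166, 166, 166, 167, 167, 166, 166, 166, 167, 167, 167]
226 [1
[... 2320 characters left out ...]
66]
246 [168, 168, 171, 174, 175, 176, 176, 172, 163, 150, 135, 119, 109, 103, 103, 103, 106, 108, 111, 112, 114, 117, 119, 119, 119, 119, 120, 119, 118, 116, 114, 110, 108, 109, 113, 131, 156, 168, 168, 168, 166, 166, 166, 166, 166, 166]
248 [178, 180, 179, 180, 180, 180, 180, 180, 180, 178, 173, 163, 146, 118, 99, 98, 101, 104, 105, 107, 108, 110, 110, 110, 110, 109, 107, 108, 110, 117, 126, 132, 140, 153, 164, 171, 178, 179, 179, 176, 173, 170, 166, 166, 167, 166]
250 [180, 180, 180, 179, 174, 161, 149, 146, 146, 140, 124, 105, 89, 82, 83, 89, 95, 99, 101, 103, 105, 105, 105, 105, 105, 103, 102, 113, 142, 166, 175, 176, 177, 178, 179, 180, 180, 180, 180, 180, 180, 180, 178, 176, 172, 169]
```

```bash
python3 - <<'E'
from h import *
print(order.close_job())
E
```

```text
the job is handed in; nothing more can be done
None
```

I threaded the spacer, disc and bushing onto the spindle in that order, released the stack and handed the job in at about 24 s. The last camera measurements show all three seated and level; the hand-in returned no verdict.

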